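Close the draught cover and tare the balance

ROBOT

A 6-joint arm with a two-finger parallel gripper is mounted at the origin on the work surface. World frame = base frame: x ahead of the robot, y to its left, z up, the work surface at z = 0. Lengths are in m, angles in rad, forces in N, time in s.
With the tool pointing down it reaches from about 0.35 to 0.85 m from the base axis. Payload 8.1 kg.
Tool frame: the origin (TCP) lies midway between the tips of the shut fingers; the grasp point (between the pads) lies 19 mm behind it; z points along the fingers, y is the line along which they close (so a half turn about z gives the same grasp; the last joint's range is limited). The gripper opens to 93 mm and grips with 3 to 60 N. Pads are 15 mm wide; open, the fingers measure 128 mm over their backs; the gripper's body (75 mm by 188 mm) begins 65 mm behind the grasp point.
Start: joints at [-1.338, 0.13, 1.488, -0, 1.523, -0.085], TCP at [0.188, -0.57, 0.219] pointing down, gripper open.
Joint ranges: [-2.96, 2.96], [-0.89, 2.26], [0.02, 2.5], [-1.34, 4.48], [0, 2.73], [-2.66, 2.66]. Speed limits (rad/s): [2.39, 2.39, 2.79, 3.14, 3.14, 3.14].

INTERFACE

Orientations are given as a 3x3 rotation matrix whose columns are the frame's x, y, z axes.
In Python, from cell import manip gives the robot as it stands.
- The arm moves only by the shell command python3 -m pendant 'ROWS' [OPENING] [FORCE]. ROWS is JSON, a list of rows, each a list of 2 entries, a list of its own where there are three numbers: the shift along the tool's x, y, z in mm, then the turn about the tool's z in degrees. A call has 1 to 8 rows; each row shifts and turns the commanded pose from where the row before left it, along the tool's axes as they then stand; what a row does not reach is not made up. A row lasts 1/10 s, in which the tool goes at most 50 mm and 8.59 degrees, less where a joint would pass 70% of its speed; a pose out of reach is approached as far as the arm can. A call with a gripper value outside its range is refused whole. OPENING is the finger opening in mm, from 0 to 93, set as the call begins (- or left out, the last holds). The fingers move at their own pace and stop on an object; FORCE is the grip in N (left out, the last holds). Time passes only in rows, so rows that do not move let the fingers close. It gives the time, the measured TCP pose, the force, the opening and the grip force at its end, in the units of the state.
- manip.observe(): the state, without advancing time (a new reading comes with each control period).
- manip.camera(name): name is "scene" or "top" or "wrist"; returns a dict with "frame" (384x512x3 uint8, red, green, blue), "fx", "fy", "cx", "cy" (pixels), "distortion" ([k1, k2, p1, p2, k3] as OpenCV has them; the pictures are not rectified), "extrinsics" (4x4, takes a point from camera to world coordinates). Camera axes: x right, y up, looking along -z (the intrinsics and any distortion apply to the point x, -y, -z); pixel columns grow to the right and rows downward; lengths in m; the calibration is good to about 2 mm. A picture is of the moment at which its call begins. There is no depth.
- manip.finish_job(): hands the job in; it is judged then, once.
The state is a dict: "clock": time; "joint_pos": joint angles; "dq": joint speeds; "joint_torque": joint torques, N m; "tcp_pos": TCP position; "tool_rot": TCP orientation; "wrist_force": force on the tool from outside, world axes, zero at the start; "moment": the same for the moment, N m; "width": finger opening in m; "grasp_force": force on a finger pad.
Only numpy, scipy, OpenCV 4.12 (cv2) and the standard library are available. Lean on these libraries where they do the work, as an engineer would, in place of code of your own. Each camera call takes 0.05 s, during which the arm holds its last target. There are 200 camera calls.

TASK

Get the laboratory balance ready for weighing: push the sliding glass cover on top of its weighing chamber fully shut by the upright dark metal fin on it, then lightly press the tare key, the long bar-shaped one of the four keys in front, let it come back up and draw the hand away. Be gentle with the balance, do not press the other three keys, and leave the little cup on the pan and the jar, flask and dish beside the balance where they stand.

Things in the scene. Friction and masses are not known exactly. Their poses are not given: they have to be found in the camera images.
- balance: Fixed white balance, 290 (x) x 240 (y) mm, deck 58 mm high. Origin: centre of its underside; x to its rear, y to its left, z up. Four keys in a row at x = -120, y = -78, -26, 26, 78 mm, in any order. Glass chamber x -41 to 131, y -104 to 104 mm, 130 mm high: left half (y > 0) of its roof fixed, right half open until covered. Pan inside at x = 45, y = 0.
- cover_fin_top (a point): Centre of the top edge of the upright dark metal fin on the sliding glass cover, 161 mm above the bench; axes as the balance's. Fin 60 mm long (balance x), 6 mm thick (y), standing 26 mm above the cover's glass, whose upper face is 135 mm above the bench. Glass 166 x 100 mm (x, y); the fin is in the middle of its y width, at balance x = 25, y = -50 mm when shut.
- cover (a joint): how far the sliding cover is open, m: 0 = fully shut (against a stop), up to 0.095 = fully open. It opens towards the balance's +y and shuts towards -y; sliding friction 1.5 N, it stays where it is left.
- tare_key_top (a point): Tare key cap on the front strip of the balance, a long bar 34 mm along the balance's y by 14 mm along its x, standing 8 mm above the deck, plain white like the others, on a black strip; this point is the centre of its top face (66 mm above the bench when up), z up.
- tare_key (a joint): how far the tare key is pressed down, m: 0 = up (sprung back), 0.005 = fully down. The spring takes about 1 N to start and 4 N to hold fully down.
- round_key_top (a point): Round key cap on the front strip of the balance, diameter 18 mm, standing 8 mm above the deck, plain white like the others, on a black strip; this point is the centre of its top face (66 mm above the bench when up), z up.
- round_key (a joint): how far the round key is pressed down, m: 0 = up (sprung back), 0.005 = fully down. The spring takes about 1 N to start and 4 N to hold fully down.
- square_key_top (a point): Square key cap on the front strip of the balance, 18 x 18 mm, standing 8 mm above the deck, plain white like the others, on a black strip; this point is the centre of its top face (66 mm above the bench when up), z up.
- square_key (a joint): how far the square key is pressed down, m: 0 = up (sprung back), 0.005 = fully down. The spring takes about 1 N to start and 4 N to hold fully down.
- small_key_top (a point): Small round key cap on the front strip of the balance, diameter 12 mm, standing 8 mm above the deck, plain white like the others, on a black strip; this point is the centre of its top face (66 mm above the bench when up), z up.
- small_key (a joint): how far the small round key is pressed down, m: 0 = up (sprung back), 0.005 = fully down. The spring takes about 1 N to start and 4 N to hold fully down.
- cup: Small white ceramic cup, diameter 40 mm at the rim, 30 mm high, loose on the pan inside the weighing chamber, 62 mm above the bench. Origin: centre of its underside.
- jar: Brown glass jar with a black cap, diameter 54 mm, 75 mm high, loose on the bench to the left of the balance. Origin: centre of its underside.
- flask: Conical glass flask, diameter 68 mm at the foot, 28 mm at the lip, 88 mm high, loose on the bench to the right of the balance. Origin: centre of its underside.
- dish: Flat clear round culture dish with its cover on, diameter 90 mm, 15 mm high, loose on the bench to the right of the balance. Origin: centre of its underside.
Things that resemble listed ones, but are neither listed nor needed, are in the scene too. What is meant by the cup is not blue, green or purple, and is the smaller of those in its own colour.

How it is judged:
On the way, in this order (a step that is already met when the one before it is completed fails the run):
1. the sliding cover is fully shut (within 4 mm) (value of joint cover below 0.004 m), for 0.2 s.
2. with the cover shut, the tare key is pressed at least 3 mm down (value of joint tare_key above 0.003 m and value of joint cover below 0.004 m), for 0.05 s.
At the end, for the whole second after the job is handed in: The cover is shut to within 4 mm, all four keys are up (within 1 mm), and the cup, jar, flask and dish are at rest within 10 mm of where they began (value of joint cover below 0.004 m and value of joint each of tare_key, round_key, square_key, small_key below 0.001 m and distance of each of jar, flask, dish, cup from where it was at the start of the episode below 0.01 m and linear speed of each of jar, flask, dish, cup below 0.02 m/s); the robot touches nothing.
It fails at once if one of the other three keys is pressed (more than 1.5 mm) (value of joint any of round_key, square_key, small_key above 0.0015 m).
It fails at once if the tare key is pressed (more than 1.5 mm) while the cover is still open by more than 6 mm (value of joint tare_key above 0.0015 m and value of joint cover above 0.006 m).
It fails at once if the tare key is pushed harder than 20 N (contact force between anything else and tare_key above 20 N).
It fails at once if the hand strikes or leans on the balance or its cover with more than 40 N (contact force between the arm and balance above 40 N).
It fails at once if the cup, jar, flask or dish is lifted, carried or knocked more than 10 mm from its place (distance of any of jar, flask, dish, cup from where it was at the start of the episode above 0.01 m).
It also fails if it takes over 42 s, if anything falls off the work surface, if the arm or the gripper's body presses on something with over 40 N, if the wrist force passes 120 N, or if a joint passes its speed limit or range.

## Working session

There is one attempt and no reset: what is moved stays moved. The work goes in short steps, Python scripts to look and compute and a shell command to move; the robot and the scene stay as the last step left them, time stands still between calls to the robot, and variables do not carry over. Pictures are saved under pics/ and viewed, at most 10 in all, crops included, and the job is handed in when it is done.

```bash
mkdir -p pics
cat > h.py <<'E'
import numpy as np, cv2, json
from cell import manip
def cam(n,save=None):
    c=manip.camera(n)
    if save: cv2.imwrite('pics/'+save,c['frame'][:,:,::-1])
    return c
def KD(c): return np.array([[c['fx'],0,c['cx']],[0,c['fy'],c['cy']],[0,0,1.]]),np.array(c['distortion'],float)
def ray(c,uv):
    K,D=KD(c); p=cv2.undistortPoints(np.array(uv,float).reshape(-1,1,2),K,D).reshape(-1,2)
    d=np.c_[p[:,0],-p[:,1],-np.ones(len(p))]; T=np.array(c['extrinsics']); return T[:3,3],d@T[:3,:3].T
def onz(c,uv,z):
    o,d=ray(c,uv); return o+d*((z-o[2])/d[:,2])[:,None]
def proj(c,P):
    K,D=KD(c); T=np.array(c['extrinsics']); q=(np.array(P,float).reshape(-1,3)-T[:3,3])@T[:3,:3]
    q=q*[1,-1,-1]; return cv2.projectPoints(q,np.zeros(3),np.zeros(3),K,D)[0].reshape(-1,2)
E
python3 - <<'E'
from h import *
for n in ['top','scene']:
    c=cam(n,n+'1.png'); print(n,c['fx'],c['cx'],c['cy'],np.round(c['extrinsics'],3).tolist())
s=manip.observe(); print(s['tcp_pos'],np.round(s['tool_rot'],3),s['clock'],s['width'])
E
```

```text
top 414.4423999051988 253.0328874011262 185.88367921600627 [[-0.018, 0.998, -0.063, 0.586], [-1.0, -0.017, 0.015, 0.028], [0.014, 0.063, 0.998, 0.946], [0.0, 0.0, 0.0, 1.0]]
scene 490.22130905301236 242.7134484359311 190.3727956588986 [[0.6, -0.566, 0.565, 1.236], [0.8, 0.431, -0.417, -0.435], [-0.007, 0.703, 0.711, 0.886], [0.0, 0.0, 0.0, 1.0]]
[ 0.18738083 -0.56946136  0.21769765] [[ 0.95   0.312 -0.   ]
 [ 0.312 -0.95   0.002]
 [ 0.    -0.002 -1.   ]] 0.1 0.09334736211924494
```

View pics/top1.png

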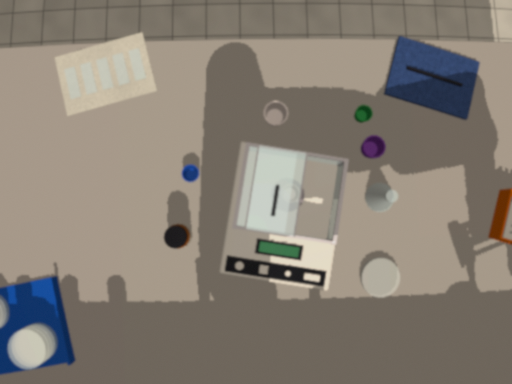

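View pics/scene1.png

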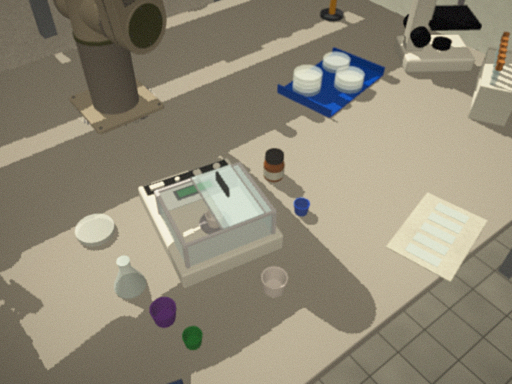

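The top view shows the black key strip from (227,265) to (326,277). Its keys, left to right, are round (239,265), square (263,269), small (288,273) and bar (312,277), so the tare key is the rightmost. The dark fin is at about (276,200), and the cover lies over the left half, so it is open. The scene view agrees. Now I'll measure the points.

```bash
cat > m.py <<'E'
from h import *
def blobs(m,lo,hi):
    n,l,s,ce=cv2.connectedComponentsWithStats(m.astype(np.uint8)); return [(l==i,s[i],ce[i]) for i in range(1,n) if lo<s[i][4]<hi]
def fin(c,box):
    g=c['frame'].max(2); m=np.zeros(g.shape,bool); x0,y0,x1,y1=box; m[y0:y1,x0:x1]=g[y0:y1,x0:x1]<75
    b=max(blobs(m,20,2000),key=lambda b:b[1][4]); ys,xs=np.nonzero(b[0]); return b[2],cv2.minAreaRect(np.c_[xs,ys].astype(np.float32))
E
python3 - <<'E'
from m import *
c=cam('top'); f=c['frame']; g=f.max(2)
ce,r=fin(c,(262,175,290,225)); print('fin',ce,r)
bp=cv2.boxPoints(r); print(np.round(onz(c,bp,.161),4).tolist(), onz(c,[ce],.155))
m=np.zeros(g.shape,bool); m[250:292,218:335]=g[250:292,218:335]<70
b=max(blobs(m,100,5000),key=lambda b:b[1][4]); ys,xs=np.nonzero(b[0]); hull=cv2.convexHull(np.c_[xs,ys].astype(np.int32))
rr=cv2.minAreaRect(hull); sb=onz(c,cv2.boxPoints(rr),.058); print('strip',rr,np.round(sb,4).tolist())
hm=np.zeros(g.shape,np.uint8); cv2.fillConvexPoly(hm,hull,1); hm=cv2.erode(hm,np.ones((3,3)))
K=[]
for _,s,ce in sorted(blobs((hm>0)&(g>110),8,400),key=lambda b:b[2][0]):
    p=onz(c,[ce],.066)[0]; K.append(p); print('key',np.round(ce,1),s[:5],np.round(p,4))
K=np.array(K); print('spacing',np.linalg.norm(np.diff(K,axis=0),axis=1))
v=K[0]-K[-1]; v/=np.linalg.norm(v); print('yaw of bal y',np.degrees(np.arctan2(-v[0],v[1])))
C=K.mean(0); X=np.array([v[1],-v[0],0]); org=C+.12*X; org[2]=0
shut=org+.025*X-.05*v; shut[2]=.161; print('origin',org,'X',X,'Y',v,'shut fin',shut)
ft=onz(c,[fin(c,(262,175,290,225))[0]],.159)[0]; d=ft-org; print('fin bal',d@X,d@v)
c2=cam('scene'); ce2,r2=fin(c2,(210,165,236,200)); print('scene fin',ce2,r2, 'proj', proj(c2,ft),proj(c2,K))
cv2.imwrite('pics/crop.png',np.hstack([cv2.resize(f[140:300,210:370],(480,480),interpolation=2)[:,:,::-1],cv2.resize(c2['frame'][150:260,130:240],(300,480))[:,:,::-1]]))
E
```

```text
Traceback (most recent call last):
  File "m.py", line 6, in fin
    b=max(blobs(m,20,2000),key=lambda b:b[1][4]); ys,xs=np.nonzero(b[0]); return b[2],cv2.minAreaRect(np.c_[xs,ys].astype(np.float32))
ValueError: max() iterable argument is empty
```

Run:
```python
from m import *
c=cam('top','top2.png'); g=c['frame'].max(2); print(g[180:222:3,266:288])
```

```text
[[208 209 208 208 208 209 208 208 208 208 207 207 205 204 203 202 201 201
  200 200 200 201]
 [208 208 208 208 209 208 208 207 206 202 195 191 192 195 198 200 200 200
  200 201 201 202]
 [208 208 208 208 208 208 206 202 186 154 109  84 109 155 188 199 200 202
  203 203 203 201]
 [208 208 207 208 207 205 202 191 165 118  74  75 118 164 191 201 203 204
  204 205 206 206]
 [208 208 209 207 206 203 198 184 148  95  63  93 147 185 199 203 204 206
  207 207 208 208]
 [208 209 209 206 205 202 191 164 119  73  68 112 158 189 199 203 205 206
  207 208 208 208]
 [208 208 209 208 207 202 187 151  97  64  90 140 179 196 200 202 202 204
  205 207 207 207]
 [208 209 208 208 206 199 175 130  81  70 110 159 189 198 200 200 200 200
  201 203 204 204]
 [209 208 208 208 206 195 159 105  66  90 138 179 195 200 200 200 200 200
  200 200 200 199]
 [209 208 208 207 200 179 134  83  68 110 158 190 199 200 200 200 200 200
  199 200 200 197]
 [208 208 208 206 194 160 105  67  92 146 186 204 207 206 206 204 203 203
  202 202 200 196]
 [207 208 206 201 180 136  84  68 107 160 194 207 208 208 207 208 208 208
  208 208 206 201]
 [208 208 208 204 196 183 173 172 180 195 204 207 208 208 209 207 208 208
  209 207 204 199]
 [208 208 207 207 208 208 208 209 207 208 208 208 208 208 208 208 208 208
  208 206 201 196]]
```

Image blur broke up the thin fin at that threshold, so I'll raise it.

```bash
sed -i 's/<75$/<120/;s/<75;/<120;/;s/y1,x0:x1\]<75/y1,x0:x1]<120/' m.py
cat > k.py <<'E'
from m import *
c=cam('top'); f=c['frame']; g=f.max(2)
ce,r=fin(c,(262,175,290,225)); print('fin',ce,r)
bp=cv2.boxPoints(r); print(np.round(onz(c,bp,.161),4).tolist(), onz(c,[ce],.155))
m=np.zeros(g.shape,bool); m[250:292,218:335]=g[250:292,218:335]<90
b=max(blobs(m,100,5000),key=lambda b:b[1][4]); ys,xs=np.nonzero(b[0]); hull=cv2.convexHull(np.c_[xs,ys].astype(np.int32))
rr=cv2.minAreaRect(hull); sb=onz(c,cv2.boxPoints(rr),.058); print('strip',rr,np.round(sb,4).tolist())
hm=np.zeros(g.shape,np.uint8); cv2.fillConvexPoly(hm,hull,1); hm=cv2.erode(hm,np.ones((5,5)))
K=[]
for _,s,ce in sorted(blobs((hm>0)&(g>125),8,400),key=lambda b:b[2][0]):
    p=onz(c,[ce],.066)[0]; K.append(p); print('key',np.round(ce,1),s[:5],np.round(p,4))
K=np.array(K); print('spacing',np.linalg.norm(np.diff(K,axis=0),axis=1))
v=K[0]-K[-1]; v/=np.linalg.norm(v); print('yaw of bal',np.degrees(np.arctan2(-v[0],v[1])))
C=K.mean(0); X=np.array([v[1],-v[0],0]); org=C+.12*X; org[2]=0
shut=org+.025*X-.05*v; shut[2]=.161; print('origin',org,'X',X,'Y',v,'shut fin',shut)
ft=onz(c,[ce0:=fin(c,(262,175,290,225))[0]],.159)[0]; d=ft-org; print('fin bal',d@X,d@v)
c2=cam('scene'); ce2,r2=fin(c2,(210,165,236,200)); print('scene fin',ce2,r2, 'proj', proj(c2,ft),proj(c2,K))
cv2.imwrite('pics/crop.png',np.hstack([cv2.resize(f[140:300,210:370],(480,480),interpolation=2)[:,:,::-1],cv2.resize(c2['frame'][150:260,130:240],(300,480))[:,:,::-1]]))
E
python3 k.py
```

```text
fin [274.84883721 199.53488372] ((274.6756591796875, 199.94593811035156), (2.959181785583496, 28.605422973632812), 9.462322235107422)
[[0.5823, -0.0169, 0.161], [0.6357, -0.0269, 0.161], [0.6346, -0.0324, 0.161], [0.5813, -0.0224, 0.161]] [[ 0.60939177 -0.02535154  0.155     ]]
strip ((274.68505859375, 270.8524169921875), (99.32918548583984, 15.158926963806152), 9.162346839904785) [[0.4632, 0.0783, 0.058], [0.4949, 0.0727, 0.058], [0.4568, -0.1362, 0.058], [0.425, -0.1303, 0.058]]
key [239.  265.3] [236 262   7   8  42] [0.4745 0.047  0.066 ]
key [263.4 269.2] [260 266   8   8  58] [ 0.4653 -0.0042  0.066 ]
key [287.4 273.3] [285 271   6   6  29] [ 0.4557 -0.0549  0.066 ]
key [311.7 276.9] [303 273  18   9 124] [ 0.4467 -0.1062  0.066 ]
spacing [0.05204852 0.05157385 0.05213401]
yaw of bal -10.28684388029237
origin [ 0.57863128 -0.05098222  0.        ] X [ 0.98392607 -0.17857629  0.        ] Y [0.17857629 0.98392607 0.        ] shut fin [ 0.59430062 -0.10464293  0.161     ]
fin bal 0.025525066166287205 0.030955376158712758
scene fin [222.0075188  183.93233083] ((222.11534118652344, 183.9230499267578), (26.625612258911133, 5.824352264404297), 56.3099365234375) proj [[222.53876031 180.42602831]] [[216.33991346 164.87478534]
 [196.95840158 171.42098733]
 [177.14901191 177.95933147]
 [156.66876671 184.93811909]]
```

View pics/crop.png

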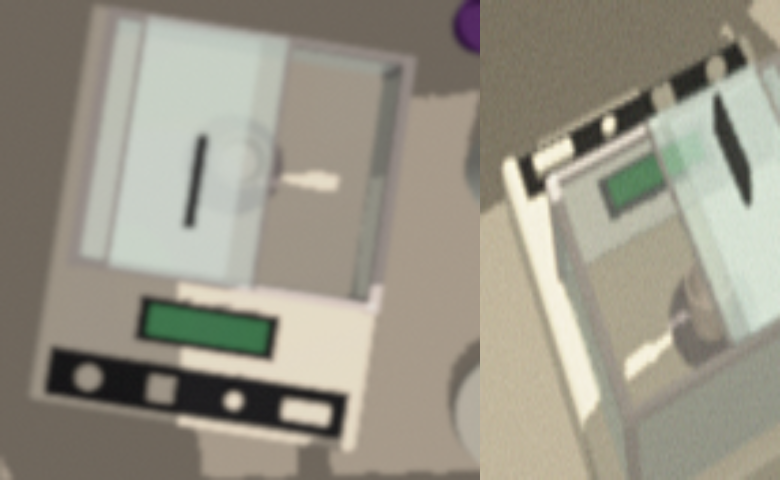

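The crop confirms the layout: key spacing is 52 mm (as specified), balance yaw is -10.3°, and the fin is at balance (25.5, 31), so the cover is open about 81 mm. The tare bar is at world (0.447, -0.106). Next I shut the fingers and move towards the +y side of the fin, staying high.

```bash
cat > w.py <<'E'
import sys
from h import *
O=np.array([.57863,-.05098,0]);X=np.array([.98393,-.17858,0]);Y=np.array([.17858,.98393,0])
s=manip.observe();R=np.array(s['tool_rot']);p=np.array(s['tcp_pos']);d=p-O
print('t',s['clock'],'bal mm',np.round([d@X*1e3,d@Y*1e3,p[2]*1e3],1),'F bal',np.round([s['wrist_force']@X,s['wrist_force']@Y,s['wrist_force'][2]],2),'w',s['width'])
print('turn needed',np.degrees(np.arctan2(R[1,0],R[0,0]))+10.29,'tilt z',np.round(R[:,2],4))
if len(sys.argv)>3:
    b=np.array([float(a) for a in sys.argv[1:4]])/1e3; t=O+b[0]*X+b[1]*Y; t[2]=b[2]
    print('shift tool mm',np.round(R.T@(t-p)*1e3,1))
E
python3 -m pendant '[[[40,-29,0],0],[[40,-29,0],0],[[40,-29,0],0],[[40,-29,0],0],[[40,-29,0],0],[[40,-29,0],0],[[40,-29,0],0],[[40,-29,0],0]]' 0 10; python3 w.py 25 68 218
```

```text
clock: 1.1
tcp_pos: [0.4198, -0.2478, 0.2189]
tool_rot: [[0.95, 0.312, 0.001], [0.312, -0.95, -0.0], [0.0, 0.001, -1.0]]
wrist_force: [0.6, -0.5, -0.2]
width: 0.0331
grasp_force: 0.0
t 1.1 bal mm [-121.1 -222.1  218.9] F bal [ 0.66 -0.39 -0.2 ] w 0.0331088535938362
turn needed 28.48661111763228 tilt z [ 7.e-04 -5.e-04 -1.e+00]
shift tool mm [ 266.7 -185.3    0.9]
```

```bash
python3 -m pendant '[[[40,-28,0],0],[[40,-28,0],0],[[40,-28,0],0],[[40,-28,0],0],[[40,-28,0],0],[[40,-28,0],0],[[27,-17,0],0],[[0,0,0],7.1]]'; python3 -m pendant '[[[0,0,0],7.1],[[0,0,0],7.1],[[0,0,0],7.1],[[0,0,0],0]]';  python3 w.py 25 68 146
```

```text
clock: 1.9
tcp_pos: [0.6163, 0.0135, 0.2179]
tool_rot: [[0.981, 0.196, -0.0], [0.196, -0.981, 0.001], [0.0, -0.001, -1.0]]
wrist_force: [-0.6, -0.2, 0.6]
width: 0.0002
grasp_force: 0.0
clock: 2.3
tcp_pos: [0.6148, 0.0097, 0.2185]
tool_rot: [[0.984, -0.179, -0.0], [-0.179, -0.984, 0.0], [-0.0, 0.0, -1.0]]
wrist_force: [0.2, 0.3, 0.2]
width: 0.0006
grasp_force: 0.0
t 2.3 bal mm [ 24.7  66.1 218.5] F bal [0.16 0.38 0.19] w 0.0005798055009156319
turn needed -0.010466913122707311 tilt z [-2.e-04  0.e+00 -1.e+00]
shift tool mm [ 0.3 -1.9 72.5]
```

```bash
python3 -m pendant '[[[0,-1,30],0],[[0,-1,20],0],[[0,0,12],0],[[0,0,6],0],[[0,0,3],0],[[0,0,0],0]]'; python3 w.py 25 68 147
python3 - <<'E'
from h import *
cam('top');a=cam('scene')['frame'][110:270,120:300];b=cam('wrist')['frame']
cv2.imwrite('pics/d.png',np.hstack([cv2.resize(a,(432,384)),cv2.resize(b,(368,384))])[:,:,::-1])
E
```

```text
clock: 2.9
tcp_pos: [0.6155, 0.0115, 0.1482]
tool_rot: [[0.984, -0.176, 0.001], [-0.176, -0.984, -0.0], [0.001, -0.0, -1.0]]
wrist_force: [-0.3, -0.2, -0.3]
width: 0.0005
grasp_force: 0.0
t 2.9 bal mm [ 25.1  68.  148.2] F bal [-0.26 -0.2  -0.31] w 0.0005075657387986469
turn needed 0.13280965349196627 tilt z [ 7.e-04 -0.e+00 -1.e+00]
shift tool mm [-0.1  0.   1.2]
```

View pics/d.png

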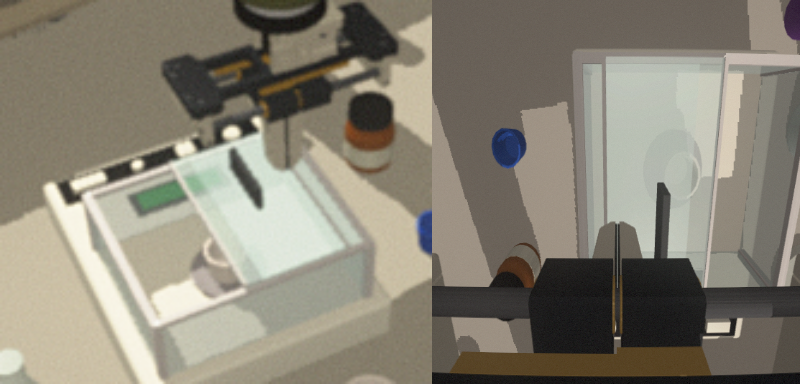

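The scene and wrist crops show the shut fingers on the +y side of the fin, over the cover glass with some clearance, and nothing in the way. Pushing along tool +y.

```bash
python3 -m pendant '[[[0,5,0],0],[[0,5,0],0],[[0,8,0],0],[[0,10,0],0],[[0,10,0],0],[[0,10,0],0],[[0,10,0],0],[[0,10,0],0]]'; python3 w.py; python3 -m pendant '[[[0,10,0],0],[[0,6,0],0],[[0,4,0],0],[[0,0,0],0]]'; python3 w.py
python3 - <<'E'
from m import *
c=cam('top'); cv2.imwrite('pics/e.png',cv2.resize(c['frame'][140:300,210:370],(500,500),interpolation=2)[:,:,::-1])
E
```

```text
clock: 3.85
tcp_pos: [0.603, -0.0563, 0.1478]
tool_rot: [[0.984, -0.177, 0.0], [-0.177, -0.984, 0.0], [0.0, -0.0, -1.0]]
wrist_force: [0.1, 1.8, 2.3]
width: 0.0005
grasp_force: 1.0
t 3.85 bal mm [ 25.   -0.9 147.8] F bal [-0.26  1.78  2.29] w 0.0005479614922884761
turn needed 0.08389226807142514 tilt z [ 2.e-04  0.e+00 -1.e+00]
clock: 4.25
tcp_pos: [0.5994, -0.0758, 0.1475]
tool_rot: [[0.984, -0.178, -0.0], [-0.178, -0.984, -0.0], [-0.0, 0.0, -1.0]]
wrist_force: [-0.3, 0.1, -0.2]
width: 0.0002
grasp_force: 0.0
t 4.25 bal mm [ 24.8 -20.7 147.5] F bal [-0.33  0.01 -0.21] w 0.00017238641798807033
turn needed 0.05963984124092292 tilt z [-4.e-04 -3.e-04 -1.e+00]
```

View pics/e.png

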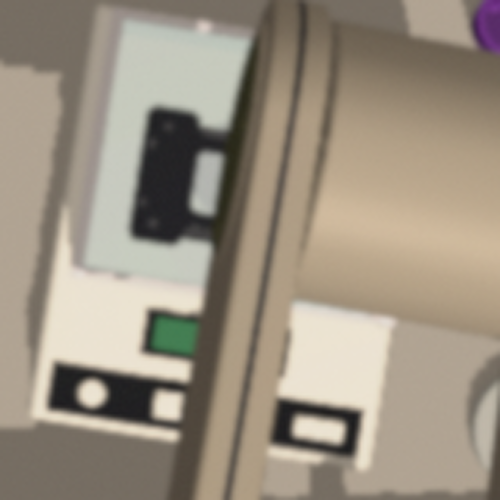

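The arm hides the fin in the top view, and the push force showed cover contact (1.8 N, about the sliding friction). I'll creep on in small steps until the stop shows up as a force rise.

```bash
python3 -m pendant '[[[0,3,0],0],[[0,3,0],0],[[0,2,0],0]]'; python3 w.py;python3 -m pendant '[[[0,2,0],0],[[0,1,0],0]]'; python3 w.py
```

```text
clock: 4.6
tcp_pos: [0.598, -0.0828, 0.1473]
tool_rot: [[0.984, -0.177, -0.001], [-0.177, -0.984, 0.0], [-0.001, -0.0, -1.0]]
wrist_force: [0.5, 1.3, -0.9]
width: 0.0002
grasp_force: 0.8
t 4.6 bal mm [ 24.7 -27.9 147.3] F bal [ 0.29  1.42 -0.88] w 0.00022346159564323812
turn needed 0.11739616715241397 tilt z [-6.e-04  2.e-04 -1.e+00]
clock: 4.8
tcp_pos: [0.5974, -0.0859, 0.1474]
tool_rot: [[0.984, -0.177, -0.001], [-0.177, -0.984, 0.0], [-0.001, -0.0, -1.0]]
wrist_force: [0.0, 1.3, -1.4]
width: 0.0006
grasp_force: 0.7
t 4.8 bal mm [ 24.7 -31.  147.4] F bal [-0.2   1.27 -1.44] w 0.0006052803818533108
turn needed 0.09663751785756425 tilt z [-5.e-04  1.e-04 -1.e+00]
```

```bash
python3 -m pendant '[[[0,2,0],0],[[0,1,0],0],[[0,0,0],0]]'; python3 w.py|head -1;python3 -m pendant '[[[0,2,0],0],[[0,1,0],0]]'|grep wrist; python3 w.py|head -1
python3 - <<'E'
from h import *
cv2.imwrite('pics/f.png',np.hstack([cam('wrist')['frame'],cv2.resize(cam('scene')['frame'][110:270,120:240],(288,384))])[:,:,::-1])
E
```

```text
clock: 5.1
tcp_pos: [0.5973, -0.0867, 0.1474]
tool_rot: [[0.984, -0.176, 0.0], [-0.176, -0.984, 0.003], [-0.0, -0.003, -1.0]]
wrist_force: [1.8, 9.7, -1.9]
width: 0.0005
grasp_force: 5.1
t 5.1 bal mm [ 24.7 -31.8 147.4] F bal [ 0.03  9.83 -1.9 ] w 0.0005101145174901963
wrist_force: [3.5, 24.4, -0.1]
t 5.3 bal mm [ 24.7 -32.  147.5] F bal [-0.96 24.62 -0.08] w 0.0004445596184304312
```

View pics/f.png

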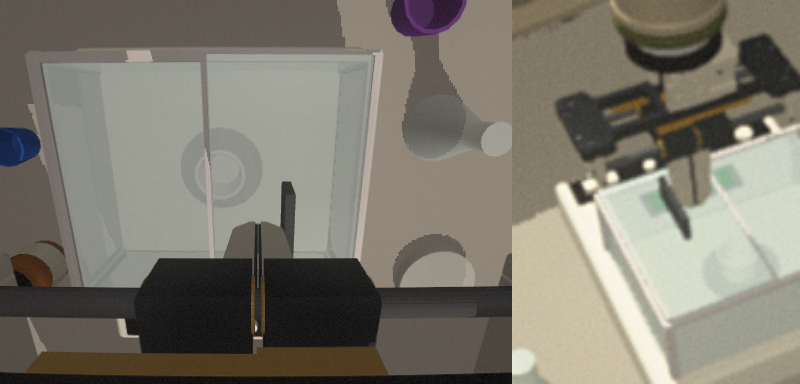

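The force rose to about 10 and then 25 N while the TCP stayed at y = -32, and the picture shows the cover spanning the right half, so it is against its stop. I'll back off, lift and move over the tare key.

```bash
python3 -m pendant '[[[0,-6,0],0],[[0,-10,0],0],[[0,-4,-20],0],[[0,0,-40],0],[[-20,0,-10],0],[[-40,10,0],0],[[-40,20,0],0],[[-40,30,0],0]]'|grep clock; python3 w.py -120 -78 90
python3 - <<'E'
from m import *
c=cam('top'); cv2.imwrite('pics/g.png',cv2.resize(c['frame'][140:300,210:370],(500,500),interpolation=2)[:,:,::-1])
E
```

```text
clock: 6.2
t 6.2 bal mm [-116.1  -77.1  217.9] F bal [ 0.75 -1.67  0.35] w 0.00044860434601342507
turn needed 0.193461992011418 tilt z [ 7.e-04 -8.e-04 -1.e+00]
shift tool mm [ -4.    0.8 127.9]
```

View pics/g.png

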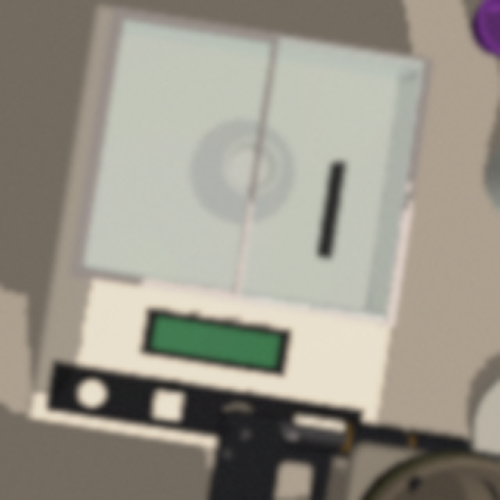

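The crop shows the cover over the right half and the fin near crop (331,208). I'll check the number and descend.

```bash
python3 - <<'E'
from m import *
from w import O,X,Y
c=cam('top'); ce,_=fin(c,(305,185,328,228)); d=onz(c,[ce],.159)[0]-O; print('fin bal',d@X,d@Y)
E
python3 -m pendant '[[[-2,1,30],0],[[-2,0,40],0],[[0,0,35],0],[[0,0,20],0],[[0,0,10],0],[[0,0,5],0],[[0,0,0],0]]'|grep clock; python3 w.py -120 -78 66
```

```text
t 6.25 bal mm [-121.8  -80.6  216.4] F bal [ 2.62 -2.39 -0.28] w 0.0004823341105777433
turn needed 0.10652124479459602 tilt z [-0.0052 -0.0021 -1.    ]
fin bal 0.02471161360804737 -0.04784732940074869
clock: 7.0
t 7.0 bal mm [-118.4  -78.2   78.1] F bal [0.8  0.4  0.44] w 0.0005884048734818396
turn needed 0.0977241181418318 tilt z [ 5.e-04 -3.e-04 -1.e+00]
shift tool mm [-1.6 -0.2 12.1]
```

The fin measures y = -47.8 against -50. The visible lower part of its +y face biases it by about +2 mm, so it agrees with shut. Now I lower onto the tare key.

```bash
python3 -m pendant '[[[-1,0,4],0],[[0,0,3],0],[[0,0,2],0],[[0,0,0],0]]'|grep clock; python3 w.py|head -1; python3 -m pendant '[[[0,0,1],0],[[0,0,1],0],[[0,0,1],0],[[0,0,1],0],[[0,0,1],0]]'|grep wrist; python3 w.py|head -1
```

```text
clock: 7.4
t 7.4 bal mm [-120.   -78.2   68.6] F bal [-1.24  0.76  0.34] w 0.0003959025157504151
wrist_force: [-1.0, 0.0, 2.7]
t 7.9 bal mm [-119.9  -78.2   63.8] F bal [-0.95 -0.15  2.67] w 0.000510025102927789
```

```bash
python3 -m pendant '[[[0,0,1],0],[[0,0,1],0],[[0,0,0],0]]'|grep wrist; python3 w.py|head -1; python3 -m pendant '[[[0,0,0.5],0],[[0,0,0],0]]'|grep wrist; python3 w.py|head -1
```

```text
wrist_force: [-1.4, 0.1, 3.6]
t 8.2 bal mm [-119.9  -78.2   61.7] F bal [-1.35 -0.16  3.57] w 0.00013817557529732756
wrist_force: [-0.9, -0.6, 3.8]
t 8.4 bal mm [-119.8  -78.2   61.3] F bal [-0.82 -0.77  3.77] w 0.0004368462080271464
```

At 3.8 N and z = 61.3 the key is about 4.7 mm down. Now I release it and draw away, then check the cover and objects.

```bash
python3 -m pendant '[[[0,0,-3],0],[[0,0,-5],0],[[0,0,-20],0],[[0,0,-40],0],[[0,0,-45],0],[[0,0,-40],0],[[0,40,0],0],[[0,45,0],0]]'|grep clock; python3 -m pendant '[[[0,45,0],0],[[0,45,0],0],[[0,45,0],0],[[0,30,0],0],[[0,0,0],0],[[0,0,0],0]]'|grep -E 'clock|tcp|wrist'
python3 - <<'E'
from m import *
c=cam('top'); cv2.imwrite('pics/z.png',np.hstack([c['frame'][60:310,150:420], cam('scene')['frame'][100:350,60:330]])[:,:,::-1])
E
```

```text
clock: 9.2
clock: 9.8
tcp_pos: [0.4019, -0.3525, 0.2137]
wrist_force: [0.5, 0.7, -0.8]
```

View pics/z.png

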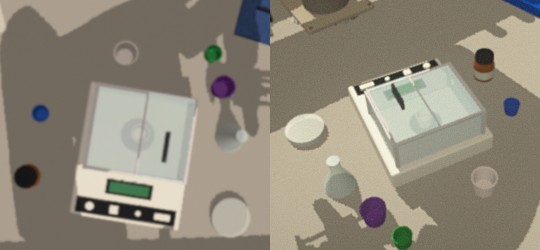

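The picture shows the cover shut (fin at crop (166,147)), the keys up, the cup, jar, flask and dish in place, and the hand clear.

```bash
python3 -c "
from cell import manip
print(manip.finish_job())"
```

```text
the job is handed in; nothing more can be done
None
```

I pushed the cover against its stop, pressed the tare key about 4.7 mm at 3.8 N and released it, then drew the hand clear; the last pictures show everything in place, and the job is handed in, though no verdict came back.

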